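# Set out the preserve jars in the serving rack

### The job

Move the four preserve jars from the steel carrier to the oak serving rack, one in each compartment, keeping their order: the jar nearest the carrier's white handle goes in the compartment next to the slate tag, the next jar in the next compartment, and so on, so that the jar farthest from the white handle ends farthest from the tag. Keep the jars upright, and leave them standing flat in their compartments.

Things in the scene. Friction and masses are not known exactly. Their poses are not given: they have to be found in the camera images.
- jar_red: small glass jar of preserve with a red screw lid: a plain upright cylinder 48 mm in diameter, 78 mm tall, about 0.16 kg, loose. Origin at the centre of its underside, z up. At the start it stands on the red coaster in the steel carrier. All four jars are the same but for colour.
- jar_yellow: small glass jar of preserve with a yellow screw lid: a plain upright cylinder 48 mm in diameter, 78 mm tall, about 0.16 kg, loose. Origin at the centre of its underside, z up. At the start it stands on the yellow coaster in the steel carrier. All four jars are the same but for colour.
- jar_green: small glass jar of preserve with a green screw lid: a plain upright cylinder 48 mm in diameter, 78 mm tall, about 0.16 kg, loose. Origin at the centre of its underside, z up. At the start it stands on the green coaster in the steel carrier. All four jars are the same but for colour.
- jar_blue: small glass jar of preserve with a blue screw lid: a plain upright cylinder 48 mm in diameter, 78 mm tall, about 0.16 kg, loose. Origin at the centre of its underside, z up. At the start it stands on the blue coaster in the steel carrier. All four jars are the same but for colour.
- coaster_red: red round coaster, 68 mm across, 6 mm thick, fixed in the steel carrier. Origin: centre of its underside, 10 mm above the counter; y points along the row towards the carrier end with the white handle (the robot's left), x across. Row pitch 74 mm, order varies. Carrier: 80 mm wide, rim 16 mm high; the handle stands 51 mm high, about 60 mm past the last coaster centre.
- coaster_yellow: yellow round coaster, 68 mm across, 6 mm thick, fixed in the steel carrier. Origin: centre of its underside, 10 mm above the counter; y points along the row towards the carrier end with the white handle (the robot's left), x across. Row pitch 74 mm, order varies. Carrier: 80 mm wide, rim 16 mm high; the handle stands 51 mm high, about 60 mm past the last coaster centre.
- coaster_green: green round coaster, 68 mm across, 6 mm thick, fixed in the steel carrier. Origin: centre of its underside, 10 mm above the counter; y points along the row towards the carrier end with the white handle (the robot's left), x across. Row pitch 74 mm, order varies. Carrier: 80 mm wide, rim 16 mm high; the handle stands 51 mm high, about 60 mm past the last coaster centre.
- coaster_blue: blue round coaster, 68 mm across, 6 mm thick, fixed in the steel carrier. Origin: centre of its underside, 10 mm above the counter; y points along the row towards the carrier end with the white handle (the robot's left), x across. Row pitch 74 mm, order varies. Carrier: 80 mm wide, rim 16 mm high; the handle stands 51 mm high, about 60 mm past the last coaster centre.
- rack: light oak serving rack, fixed, 390 by 86 mm, with four empty compartments in a row along its y, centred at y = -108, -36, +36, +108 mm, x = 0; each 66 by 66 mm inside, walls 6 mm thick with tops 22 mm above the counter, floor 8 mm above it. Origin: centre of its underside, on the counter; x across, z up. It may lie nearer to the robot than the carrier, or farther.
- tag: blank dark slate price tag on an oak foot, fixed on one end of the rack, 170 mm from the rack origin along its +y or -y (varies); the other end has a low plain oak block. 56 mm wide, top 50 mm above the counter. Origin: centre of the underside of its foot, 8 mm above the counter, 62 mm from the nearest compartment centre.

How it is judged:
By the outcome, as a careful person would: the job done as asked, in the order asked, and still so for the second after the job is handed in, with the robot touching nothing.
It also fails if it takes over 90 s, if anything falls off the work surface, if the arm or the gripper's body presses on something with over 40 N, if the wrist force passes 120 N, or if a joint passes its speed limit or range.

### The arm

A 6-joint arm with a two-finger parallel gripper is mounted at the origin on the work surface. World frame = base frame: x ahead of the robot, y to its left, z up, the work surface at z = 0. Lengths are in mm, angles in rad, forces in N, time in s.
With the tool pointing down it reaches from about 275 to 825 mm from the base axis. Payload 5.2 kg.
Tool frame: the origin (TCP) lies on the centre line of the jaws, within the pads' length; the fingertips stand 11 mm ahead of it and the grasp point (between the pads) lies 8 mm behind it; z points along the fingers, y is the line along which they close (so a half turn about z gives the same grasp; the last joint's range is limited). The gripper opens to 93 mm and grips with 3 to 60 N. Pads are 15 mm wide; open, the fingers measure 128 mm over their backs; the gripper's body (75 mm by 188 mm) begins 65 mm behind the grasp point.
Start: joints at [0.959, 0.259, 1.535, -0, 1.348, -0.203], TCP at [218.609, 504.693, 229.653] pointing down, gripper open.
Joint ranges: [-3.14, 3.14], [-0.91, 2.08], [0.19, 2.58], [-1.22, 4.36], [0.22, 2.71], [-3.12, 3.12]. Speed limits (rad/s): [2.57, 2.57, 3.14, 3.14, 3.14, 3.14].

### API

Orientations are given as a unit quaternion [x, y, z, w].
In Python, from workcell import * gives the robot as it stands. The module is installed in compiled form; this text tells all that it offers.
- The arm moves only by the tool send_rows, never from a script. Its argument "motion" is a list of rows, each a list of 7 numbers: the opening, from 0 (shut) to 1 (fully open), then the shift along the tool's x, y, z scaled (see below), then the turn, a rotation vector about the tool's x, y, z scaled (see below). In form: [[gripper, dx, dy, dz, rx, ry, rz], ...]. A call has 1 to 20 rows; each row is the pose to reach, as a shift and turn from the pose commanded when the call began, along the tool's axes at that moment, turning the shorter way round; what a row does not reach only later rows make up. The controller multiplies each number of a shift by 0.1 m and each number of a turn by pi rad. A row lasts 1/10 s, in which the tool goes at most 50 mm and 8.59 degrees, less where a joint would pass 70% of its speed; a pose out of reach is approached as far as the arm can. A call with a number of a shift or a turn outside -1 to 1 is refused whole. A call with a gripper value outside its range is refused whole. The fingers move at their own pace and stop on an object; "grip_force" is the grip in N (left out, the last holds). Time passes only in rows, so rows that repeat a pose let the fingers close. It gives the time, the measured TCP pose, the force, the opening and the grip force at its end, in the units of the state.
- read_state(): the state, without advancing time (a new reading comes with each control period).
- get_image(name): name is "scene" or "top"; returns a dict with "frame" (384x512x3 uint8, blue, green, red), "intrinsics" (3x3 intrinsics, pixels), "k1" (the pictures are not rectified: a ray, as slopes to the right and down, at radius r is drawn at 1 + k1 r^2 times it, then the intrinsics apply), "view" (4x4, takes a point from world to camera coordinates). Camera axes: x right, y down, z forward; pixel columns grow to the right and rows downward; lengths in mm; the calibration is good to about 2 mm. A picture is of the moment at which its call begins. There is no depth.
- sign_off(): hands the job in; it is judged then, once.
The state is a dict: "clock": time; "qpos": joint angles; "dq": joint speeds; "joint_torque": joint torques, N m; "position": TCP position; "tcp_rot": TCP orientation; "contact_force": force on the tool from outside, world axes, zero at the start; "ft_torque": the same for the moment, N m; "finger_gap": opening from 0.0 (shut) to 1.0 (fully open); "finger_force": force on a finger pad.
Only numpy, scipy, OpenCV 4.12 (cv2) and the standard library are available. Lean on these libraries where they do the work, as an engineer would, in place of code of your own. Each camera call takes 0.05 s, during which the arm holds its last target. There are 200 camera calls.

## Working session

There is one attempt and no reset: what is moved stays moved. The work goes in short steps, Python scripts to look and compute and a tool call to move; the robot and the scene stay as the last step left them, time stands still between calls to the robot, and variables do not carry over. Pictures are saved under pics/ and viewed, at most 14 in all, crops included, and the job is handed in when it is done.

Besides the shell and the picture viewer there is one more tool, called after "Emit:" in YAML: its name, and indented under it one key for each argument. send_rows: Moves the arm, as the interface text tells. Shifts and turns lie within -1 to 1; 1 stands for 0.1 m of shift or pi rad of turn. Its arguments: {"type":"object","properties":{"motion":{"type":"array"},"grip_force":{"type":"number"}},"required":["motion"]}

```bash
mkdir -p pics; cat > h.py <<'E'
from workcell import *
import numpy as np, cv2
def ray(im,u,v,z):
    """pixel -> world xy at height z"""
    K=np.array(im["intrinsics"],float);V=np.array(im["view"],float)
    d=np.linalg.inv(K)@[u,v,1];p=d[:2].copy()
    for _ in range(20): p=d[:2]/(1+im["k1"]*(p@p))
    R,t=V[:3,:3],V[:3,3];c=-R.T@t;w=R.T@np.r_[p,1]
    return (c+w*(z-c[2])/w[2])[:2]
E
python3 - <<'E'
from h import *
for n in("scene","top"):
    im=get_image(n);cv2.imwrite(f"pics/{n}0.png",im["frame"]);V=np.array(im["view"]);print(n,-V[:3,:3].T@V[:3,3],V[2,:3],im["k1"],im["intrinsics"])
s=read_state();print(s)
E
```

```text
scene [1193.0475176  -232.10577969  579.40630911] [-0.74226102  0.24490771 -0.62375379] 0.031207724060122975 [[459.74692484   0.         249.89337303]
 [  0.         459.74692484 197.22558509]
 [  0.           0.           1.        ]]
top [510.5075661  -11.92254079 764.97302961] [ 0.08208889  0.01457563 -0.99651842] -0.06492119924121227 [[447.78628255   0.         263.30198728]
 [  0.         447.78628255 191.53387237]
 [  0.           0.           1.        ]]
{'clock': 0.1, 'qpos': array([ 9.59213238e-01,  2.59238285e-01,  1.53590741e+00, -2.64074522e-05,
        1.34797884e+00, -2.02754673e-01]), 'dq': array([ 0.00137116, -0.00278418, -0.00275802,  0.00179357,  0.00021047,
       -0.00095544]), 'joint_torque': array([ 3.07295915e-03, -4.38209331e+01, -2.84644532e+01,  7.20820692e-02,
        3.62422562e-02, -6.41695738e-05]), 'position': array([218.35170878, 504.32275975, 228.94452682]), 'tcp_rot': array([ 2.02990673e-01,  9.79180372e-01, -7.08422385e-04, -2.91499515e-04]), 'contact_force': array([-0.28865   , -0.99862381, -0.36406787]), 'ft_torque': array([0.01142059, 0.03657448, 0.07131828]), 'finger_force': 0.0, 'finger_gap': 0.9960192251512638}
```

View pics/scene0.png

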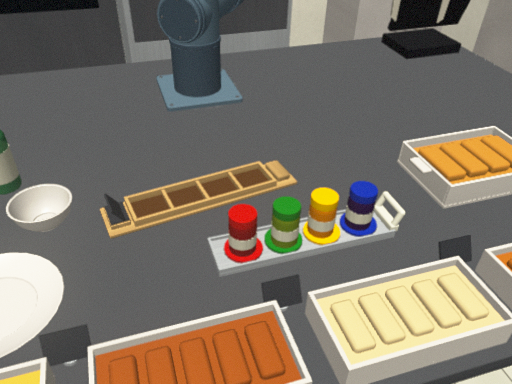

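View pics/top0.png

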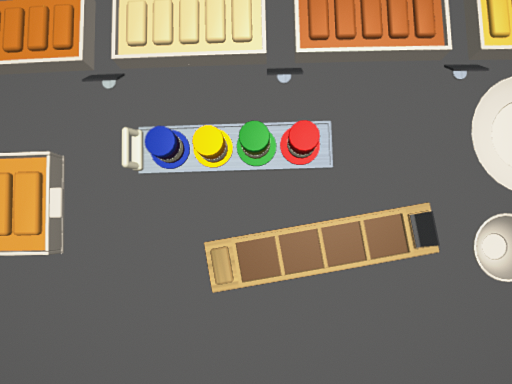

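Top view: the white handle is at the left (132,148), +y, with blue, yellow, green and red at columns 165, 210, 255 and 302. The tag is at the right end of the rack (425,229), -y. So blue goes next to the tag, and red goes farthest from it. Next I measure.

```bash
python3 - <<'E'
from h import *
im=get_image("top");f=im["frame"]
a=cv2.resize(f[110:180,115:340],None,fx=3.5,fy=3.5,interpolation=cv2.INTER_CUBIC)
b=cv2.resize(f[198:298,200:445],None,fx=3.2,fy=3.2,interpolation=cv2.INTER_CUBIC)
w=max(a.shape[1],b.shape[1]);p=lambda x:cv2.copyMakeBorder(x,0,0,0,w-x.shape[1],0)
cv2.imwrite("pics/crop1.png",np.vstack([p(a),p(b)]))
h=cv2.cvtColor(f,cv2.COLOR_BGR2HSV)
m=cv2.inRange(h,(5,60,50),(20,255,130));m[:198]=0;m[298:]=0;m[:,:200]=0;m[:,445:]=0
n,l,s,c=cv2.connectedComponentsWithStats(m)
for i in range(1,n):
    if s[i,4]>200:
        r=cv2.minAreaRect(np.argwhere(l==i)[:,::-1].astype(np.float32));print("floor",s[i,4],np.round(c[i],1),r,ray(im,*r[0],8))
m=cv2.inRange(h,(5,40,50),(28,255,255));m[:198]=0;m[298:]=0;m[:,:200]=0;m[:,445:]=0
r=cv2.minAreaRect(np.argwhere(m>0)[:,::-1].astype(np.float32));print(r)
q=np.array([ray(im,*x,15) for x in cv2.boxPoints(r)]);print(q)
E
```

```text
((320.968505859375, 247.02352905273438), (52.28013610839844, 231.34046936035156), 79.87532806396484)
[[ 490.7980262   102.70301807]
 [ 549.34911165 -281.46776489]
 [ 462.90369691 -292.68996171]
 [ 405.32500605   88.70560196]]
```

View pics/crop1.png

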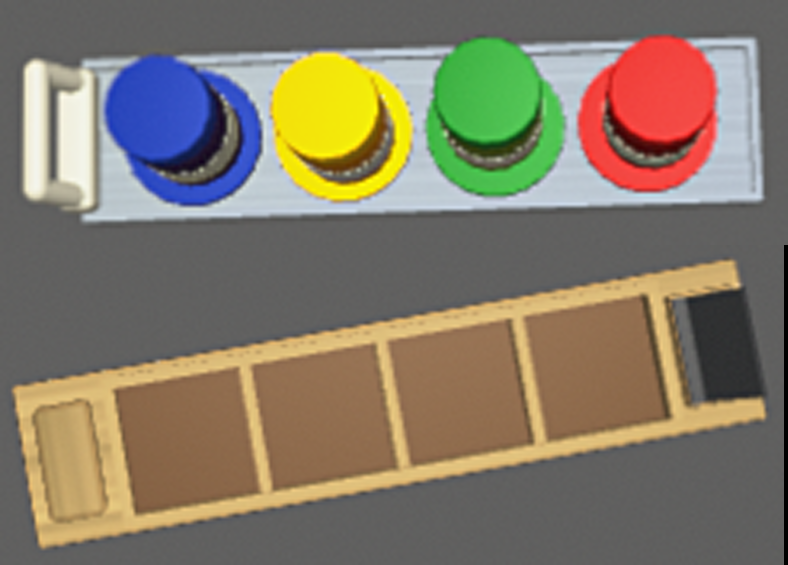

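```bash
python3 - <<'E'
from h import *
im=get_image("top")
A=lambda x,y:((x+.5)/3.5-.5+115,(y+.5)/3.5-.5+110)
B=lambda x,y:((x+.5)/3.2-.5+200,(y-245+.5)/3.2-.5+198)
for n,l,c in[("blue",(159,110),(194,138)),("yellow",(325,106),(344,134)),("green",(487,92),(496,128)),("red",(662,90),(648,123))]:
    print(n,ray(im,*A(*l),94).round(1),ray(im,*A(*c),16).round(1))
for n,p,z in[("d1t",(246,369),22),("d1b",(265,490),22),("d2t",(384,345),22),("d2b",(404,466),22),("d3t",(520,321),22),("d3b",(540,441),22),("cTL",(14,387),8),("cBL",(41,547),8),("cTR",(735,261),8),("cBR",(765,419),8)]:
    print(n,ray(im,*B(*p),z).round(1))
# scene cross-check of lids
im=get_image("scene");f=im["frame"];h=cv2.cvtColor(f,cv2.COLOR_BGR2HSV)
cv2.imwrite("pics/crop2.png",cv2.resize(f[150:275,95:415],None,fx=2.5,fy=2.5,interpolation=cv2.INTER_CUBIC))
E
```

```text
blue [647.2 154. ] [648.7 156.1]
yellow [646.8  81.1] [648.6  82.8]
green [651.   10.4] [649.5   9. ]
red [649.9 -65.6] [650.  -64.6]
d1t [496.8 -21.1]
d1b [434.7 -29.3]
d2t [507.4 -92.7]
d2b [ 445.2 -101. ]
d3t [ 518.  -163.5]
d3b [ 456.1 -171.5]
cTL [489.9 101.2]
cBL [406.1  88.3]
cTR [ 546.9 -282.3]
cBR [ 463.2 -294.1]
```

View pics/crop2.png

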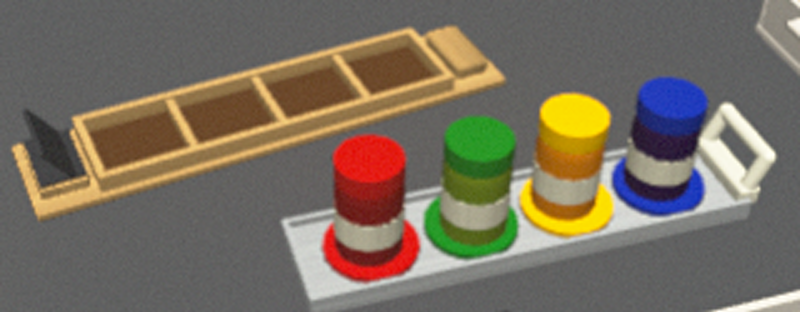

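The rack lies nearer the robot, centred at about (476,-97) with yaw 0.147, and the scene view shows its compartments empty. The scene crop confirms the jar order. I'll start towards blue with the jaws closing along world x.

Emit:
send_rows:
  motion:
    - [1,-0.3,-0.08,0,0,0,0.04]
    - [1,-0.6,-0.17,0,0,0,0.08]
    - [1,-0.99,-0.278,0,0,0,0.12]
    - [1,-0.99,-0.278,0,0,0,0.16]
    - [1,-0.99,-0.278,0,0,0,0.2]
    - [1,-0.99,-0.278,0,0,0,0.24]
    - [1,-0.99,-0.278,0,0,0,0.28]
    - [1,-0.99,-0.278,0,0,0,0.32]
    - [1,-0.99,-0.278,0,0,0,0.36]
    - [1,-0.99,-0.278,0,0,0,0.37]
    - [1,-0.99,-0.278,0,0,0,0.37]
    - [1,-0.99,-0.278,0,0,0,0.37]
  grip_force: 20

```text
clock: 1.45
position: [298.4, 439.8, 229.6]
tcp_rot: [0.707, 0.707, -0.0, 0.0]
contact_force: [1.0, -0.5, 0.1]
finger_gap: 0.997
finger_force: 0.0
```

Emit:
send_rows:
  motion:
    - [1,-0.24,0.29,0,0,0,0]
    - [1,-0.47,0.58,0,0,0,0]
    - [1,-0.71,0.87,0,0,0,0]

```text
clock: 1.75
position: [386.0, 368.3, 229.7]
tcp_rot: [0.706, 0.708, 0.0, 0.0]
contact_force: [0.3, 0.1, -0.1]
finger_gap: 0.999
finger_force: 0.0
```

Emit:
send_rows:
  motion:
    - [1,-0.24,0.29,0,0,0,0]
    - [1,-0.47,0.58,0,0,0,0]
    - [1,-0.71,0.87,0,0,0,0]

```text
clock: 2.05
position: [473.4, 296.8, 229.7]
tcp_rot: [0.707, 0.707, 0.0, -0.0]
contact_force: [0.3, 0.6, -0.6]
finger_gap: 0.999
finger_force: 0.0
```

Emit:
send_rows:
  motion:
    - [1,-0.24,0.29,0,0,0,0]
    - [1,-0.47,0.58,0,0,0,0]
    - [1,-0.71,0.87,0,0,0,0]

```text
clock: 2.35
position: [560.4, 225.7, 229.6]
tcp_rot: [0.707, 0.707, 0.0, -0.0]
contact_force: [-0.9, 0.6, -0.4]
finger_gap: 1.0
finger_force: 0.0
```

Emit:
send_rows:
  motion:
    - [1,-0.24,0.29,0,0,0,0]
    - [1,-0.47,0.58,0,0,0,0]
    - [1,-0.71,0.88,0,0,0,0]
    - [1,-0.71,0.88,0,0,0,0]
    - [1,-0.71,0.88,0,0,0,0]
    - [1,-0.71,0.88,0,0,0,0]

```text
clock: 2.95
position: [646.4, 156.5, 229.5]
tcp_rot: [0.707, 0.707, -0.0, -0.0]
contact_force: [0.1, 0.2, -0.0]
finger_gap: 1.001
finger_force: 0.0
```

Emit:
send_rows:
  motion:
    - [1,0,0,0.3,0,0,0]
    - [1,0,0.01,0.6,0,0,0]
    - [1,0,0.01,0.9,0,0,0]

```text
clock: 3.25
position: [647.4, 157.3, 139.6]
tcp_rot: [0.706, 0.708, 0.001, 0.0]
contact_force: [0.0, 0.5, -0.9]
finger_gap: 1.001
finger_force: 0.0
```

Emit:
send_rows:
  motion:
    - [1,0,0,0.25,0,0,0]
    - [1,0,0,0.5,0,0,0]
    - [1,0,0,0.75,0,0,0]
    - [1,0,0,0.85,0,0,0]
    - [1,0,0,0.85,0,0,0]
    - [0.4,0,0,0.85,0,0,0]
    - [0.4,0,0,0.85,0,0,0]
    - [0.4,0,0,0.85,0,0,0]
    - [0.4,0,0,0.85,0,0,0]
    - [0.4,0,0,0.85,0,0,0]
    - [0.4,0,0,0.85,0,0,0]
    - [0.4,0,0,0.85,0,0,0]
    - [0.4,0,0,0.85,0,0,0]

```text
clock: 4.55
position: [648.3, 155.6, 54.8]
tcp_rot: [0.707, 0.707, -0.0, 0.0]
contact_force: [-1.1, -0.1, 1.1]
finger_gap: 0.514
finger_force: 20.0
```

Emit:
send_rows:
  motion:
    - [0.4,0,0,-0.1,0,0,0]
    - [0.4,0,0,-0.3,0,0,0]
    - [0.4,0,0,-0.55,0,0,0]
    - [0.4,0,0,-0.8,0,0,0]
    - [0.4,0,0,-1,0,0,0]
    - [0.4,0,0,-1,0,0,0]

```text
clock: 5.15
position: [650.3, 155.9, 158.6]
tcp_rot: [0.707, 0.707, 0.003, 0.002]
contact_force: [0.5, -0.2, -1.3]
finger_gap: 0.516
finger_force: 20.0
```

Emit:
send_rows:
  motion:
    - [0.4,-0.15,-0.06,0,0,0,0]
    - [0.4,-0.4,-0.17,0,0,0,0]
    - [0.4,-0.65,-0.28,0,0,0,0]
    - [0.4,-0.9,-0.39,0,0,0,0]

```text
clock: 5.55
position: [607.1, 64.2, 152.6]
tcp_rot: [0.707, 0.707, -0.001, -0.001]
contact_force: [-0.7, -0.2, -2.3]
finger_gap: 0.514
finger_force: 20.0
```

Emit:
send_rows:
  motion:
    - [0.4,-0.3,-0.13,0,0,0,0]
    - [0.4,-0.6,-0.26,0,0,0,0]
    - [0.4,-0.9,-0.39,0,0,0,0]

```text
clock: 5.85
position: [567.9, -25.8, 152.8]
tcp_rot: [0.707, 0.707, -0.001, -0.001]
contact_force: [1.0, 0.3, -1.8]
finger_gap: 0.516
finger_force: 20.0
```

Emit:
send_rows:
  motion:
    - [0.4,-0.3,-0.13,0,0,0,0]
    - [0.4,-0.6,-0.26,0,0,0,0]
    - [0.4,-0.9,-0.39,0,0,0,0]

```text
clock: 6.15
position: [528.8, -115.5, 152.9]
tcp_rot: [0.707, 0.707, -0.001, -0.001]
contact_force: [0.4, 0.6, -2.5]
finger_gap: 0.516
finger_force: 20.0
```

Emit:
send_rows:
  motion:
    - [0.4,-0.3,-0.13,0,0,0,-0.01]
    - [0.4,-0.6,-0.26,0,0,0,-0.03]
    - [0.4,-0.8,-0.36,0,0,0,-0.047]
    - [0.4,-0.89,-0.39,0,0,0,-0.047]
    - [0.4,-0.89,-0.39,0,0,0,-0.047]
    - [0.4,-0.89,-0.39,0,0,0,-0.047]
    - [0.4,-0.89,-0.39,0,0,0,-0.047]

```text
clock: 6.85
position: [492.3, -202.1, 154.3]
tcp_rot: [0.653, 0.757, 0.0, -0.0]
contact_force: [-0.0, 0.6, -1.7]
finger_gap: 0.513
finger_force: 20.0
```

```bash
python3 - <<'E'
from h import *
im=get_image("top");f=im["frame"]
a=cv2.resize(f[100:300,190:450],None,fx=2.8,fy=2.8,interpolation=cv2.INTER_CUBIC)
im=get_image("scene");b=im["frame"]
cv2.imwrite("pics/c3.png",a);cv2.imwrite("pics/c4.png",b)
s=read_state();print(s["position"],s["tcp_rot"],s["qpos"],s["finger_gap"])
E
```

```text
[ 492.4846105  -202.20255866  154.53990119] [ 6.52711455e-01  7.57606584e-01  6.74473240e-05 -1.23296232e-04] [-5.99356099e-01  2.90663445e-01  1.68552613e+00  1.75797448e-04
  1.16563309e+00 -7.47905884e-01] 0.5145179467868576
```

View pics/c4.png

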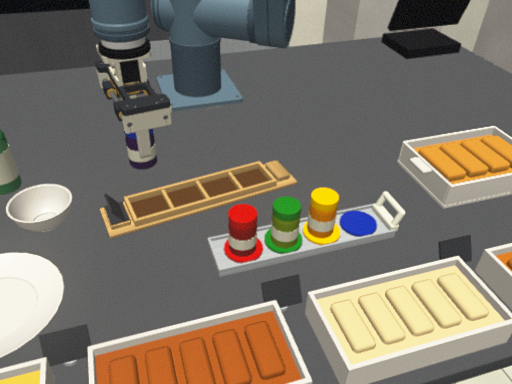

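Blue hangs upright above the slot by the tag (jar at pixel 142,150). Lowering.

Emit:
send_rows:
  motion:
    - [0.4,0,0,0.25,0,0,0]
    - [0.4,0,0,0.5,0,0,0]
    - [0.4,0,0,0.7,0,0,0]
    - [0.4,0,0,0.85,0,0,0]
    - [0.4,0,0,0.95,0,0,0]
    - [0.4,0,0,1,0,0,0]
    - [0.4,0,0,1,0,0,0]

```text
clock: 7.65
position: [492.2, -202.8, 54.3]
tcp_rot: [0.653, 0.757, -0.0, -0.0]
contact_force: [-0.2, 0.0, -1.6]
finger_gap: 0.514
finger_force: 20.0
```

Emit:
send_rows:
  motion:
    - [0.4,0,0,0.03,0,0,0]
    - [0.4,0,0,0.06,0,0,0]
    - [0.4,0,0,0.07,0,0,0]
    - [0.4,0,0,0.07,0,0,0]
    - [0.4,0,0,0.07,0,0,0]

```text
clock: 8.15
position: [492.2, -203.3, 47.8]
tcp_rot: [0.653, 0.757, 0.0, 0.0]
contact_force: [0.1, -0.7, -0.8]
finger_gap: 0.512
finger_force: 20.0
```

Emit:
send_rows:
  motion:
    - [0.4,0,0,0.008,0,0,0]
    - [0.4,0,0,0.008,0,0,0]
    - [1,0,0,0.008,0,0,0]
    - [1,0,0,0.008,0,0,0]
    - [1,0,0,0.008,0,0,0]
    - [1,0,0,0.008,0,0,0]
    - [1,0,0,0.008,0,0,0]
    - [1,0,0,0.008,0,0,0]
    - [1,0,0,-0.2,0,0,0]
    - [1,0,0,-0.5,0,0,0]
    - [1,0,0,-0.8,0,0,0.02]
    - [1,0,0,-1,0,0,0.047]
    - [1,0,0,-1,0,0,0.047]

```text
clock: 9.45
position: [493.9, -204.4, 150.7]
tcp_rot: [0.708, 0.707, 0.001, 0.003]
contact_force: [0.1, 0.7, -0.1]
finger_gap: 0.999
finger_force: 0.0
```

Emit:
send_rows:
  motion:
    - [1,0.32,0.17,0,0,0,0]
    - [1,0.64,0.35,0,0,0,0]
    - [1,0.95,0.52,0,0,0,0]

```text
clock: 9.75
position: [544.0, -107.2, 146.3]
tcp_rot: [0.707, 0.707, -0.0, -0.001]
contact_force: [0.4, -0.7, -0.8]
finger_gap: 1.002
finger_force: 0.0
```

Emit:
send_rows:
  motion:
    - [1,0.32,0.17,0,0,0,0]
    - [1,0.64,0.35,0,0,0,0]
    - [1,0.95,0.52,0,0,0,0]

```text
clock: 10.05
position: [596.1, -11.7, 146.0]
tcp_rot: [0.706, 0.708, -0.001, -0.001]
contact_force: [-0.7, 0.0, 1.5]
finger_gap: 0.995
finger_force: 0.0
```

Emit:
send_rows:
  motion:
    - [1,0.32,0.17,0,0,0,0]
    - [1,0.64,0.35,0,0,0,0]
    - [1,0.9,0.5,0,0,0,0]
    - [1,0.95,0.52,0,0,0,0]
    - [1,0.95,0.52,0,0,0,0]
    - [1,0.95,0.52,0,0,0,0]

```text
clock: 10.65
position: [647.4, 80.9, 146.6]
tcp_rot: [0.707, 0.707, -0.001, -0.001]
contact_force: [-0.5, 0.5, -0.1]
finger_gap: 0.998
finger_force: 0.0
```

```bash
python3 - <<'E'
from h import *
a=get_image("scene")["frame"]
cv2.imwrite("pics/c5.png",cv2.resize(a[120:280,60:420],None,fx=2.2,fy=2.2,interpolation=cv2.INTER_CUBIC))
E
```

```text
(no output)
```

View pics/c5.png

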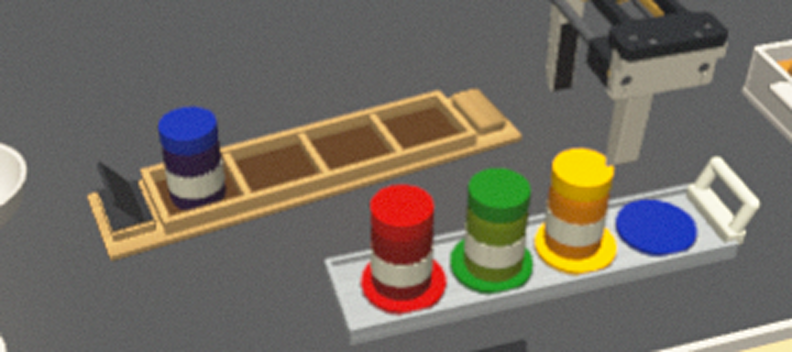

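Blue stands upright in the tag slot (190,160 in the crop), and the gripper is above yellow. Doing yellow now.

Emit:
send_rows:
  motion:
    - [1,0,0,0.25,0,0,0]
    - [1,0,0,0.5,0,0,0]
    - [1,0,0,0.75,0,0,0]
    - [1,0,0,0.92,0,0,0]
    - [1,0,0,0.92,0,0,0]
    - [0.4,0,0,0.92,0,0,0]
    - [0.4,0,0,0.92,0,0,0]
    - [0.4,0,0,0.92,0,0,0]
    - [0.4,0,0,0.92,0,0,0]
    - [0.4,0,0,0.92,0,0,0]
    - [0.4,0,0,0.92,0,0,0]
    - [0.4,0,0,0.92,0,0,0]
    - [0.4,0,0,0.92,0,0,0]

```text
clock: 12.0
position: [648.0, 81.8, 55.9]
tcp_rot: [0.707, 0.707, -0.0, -0.0]
contact_force: [-2.3, 0.8, 3.4]
finger_gap: 0.513
finger_force: 20.0
```

Emit:
send_rows:
  motion:
    - [0.4,0,0,-0.1,0,0,0]
    - [0.4,0,0,-0.3,0,0,0]
    - [0.4,0,0,-0.55,0,0,0]
    - [0.4,0,0,-0.8,0,0,0]
    - [0.4,0,0,-1,0,0,0]
    - [0.4,0,0,-1,0,0,0]

```text
clock: 12.6
position: [650.4, 81.6, 159.5]
tcp_rot: [0.707, 0.707, 0.002, 0.003]
contact_force: [0.4, 1.1, -0.3]
finger_gap: 0.514
finger_force: 20.0
```

Emit:
send_rows:
  motion:
    - [0.4,-0.15,-0.12,0,0,0,0]
    - [0.4,-0.42,-0.33,0,0,0,0]
    - [0.4,-0.71,-0.55,0,0,0,0]

```text
clock: 12.9
position: [592.0, 10.7, 154.1]
tcp_rot: [0.707, 0.708, -0.001, -0.001]
contact_force: [0.3, 0.1, -1.1]
finger_gap: 0.515
finger_force: 20.0
```

Emit:
send_rows:
  motion:
    - [0.4,-0.24,-0.18,0,0,0,0]
    - [0.4,-0.48,-0.37,0,0,0,0]
    - [0.4,-0.71,-0.55,0,0,0,0]

```text
clock: 13.2
position: [536.7, -61.0, 154.4]
tcp_rot: [0.707, 0.707, -0.0, -0.001]
contact_force: [0.0, 0.1, -1.0]
finger_gap: 0.514
finger_force: 20.0
```

Emit:
send_rows:
  motion:
    - [0.4,-0.24,-0.18,0,0,0,-0.015]
    - [0.4,-0.48,-0.37,0,0,0,-0.03]
    - [0.4,-0.65,-0.5,0,0,0,-0.047]
    - [0.4,-0.72,-0.56,0,0,0,-0.047]
    - [0.4,-0.72,-0.56,0,0,0,-0.047]
    - [0.4,-0.72,-0.56,0,0,0,-0.047]
    - [0.4,-0.72,-0.56,0,0,0,-0.047]

```text
clock: 13.9
position: [482.7, -131.5, 155.5]
tcp_rot: [0.653, 0.757, 0.0, -0.0]
contact_force: [-0.3, 0.2, -2.2]
finger_gap: 0.515
finger_force: 20.0
```

Emit:
send_rows:
  motion:
    - [0.4,0,0,0.25,0,0,0]
    - [0.4,0,0,0.5,0,0,0]
    - [0.4,0,0,0.7,0,0,0]
    - [0.4,0,0,0.85,0,0,0]
    - [0.4,0,0,0.95,0,0,0]
    - [0.4,0,0,1,0,0,0]
    - [0.4,0,0,1,0,0,0]

```text
clock: 14.6
position: [482.2, -131.8, 55.3]
tcp_rot: [0.653, 0.757, -0.0, -0.0]
contact_force: [0.4, 0.3, -2.1]
finger_gap: 0.514
finger_force: 20.0
```

Emit:
send_rows:
  motion:
    - [0.4,0,0,0.03,0,0,0]
    - [0.4,0,0,0.06,0,0,0]
    - [0.4,0,0,0.075,0,0,0]
    - [0.4,0,0,0.075,0,0,0]
    - [0.4,0,0,0.075,0,0,0]

```text
clock: 15.1
position: [482.2, -132.3, 48.3]
tcp_rot: [0.653, 0.757, 0.0, 0.0]
contact_force: [-0.2, -0.2, -2.5]
finger_gap: 0.515
finger_force: 20.0
```

Emit:
send_rows:
  motion:
    - [0.4,0,0,0.008,0,0,0]
    - [0.4,0,0,0.008,0,0,0]
    - [1,0,0,0.008,0,0,0]
    - [1,0,0,0.008,0,0,0]
    - [1,0,0,0.008,0,0,0]
    - [1,0,0,0.008,0,0,0]
    - [1,0,0,0.008,0,0,0]
    - [1,0,0,0.008,0,0,0]
    - [1,0,0,-0.2,0,0,0]
    - [1,0,0,-0.5,0,0,0]
    - [1,0,0,-0.8,0,0,0.02]
    - [1,0,0,-1,0,0,0.047]
    - [1,0,0,-1,0,0,0.047]

```text
clock: 16.4
position: [484.0, -133.2, 151.0]
tcp_rot: [0.708, 0.707, 0.001, 0.003]
contact_force: [-0.2, -0.4, 0.9]
finger_gap: 0.993
finger_force: 0.0
```

Emit:
send_rows:
  motion:
    - [1,0.24,0.28,0,0,0,0]
    - [1,0.48,0.56,0,0,0,0]
    - [1,0.71,0.84,0,0,0,0]

```text
clock: 16.7
position: [566.4, -60.4, 146.8]
tcp_rot: [0.707, 0.707, -0.0, -0.001]
contact_force: [0.6, -0.5, 0.2]
finger_gap: 0.999
finger_force: 0.0
```

Emit:
send_rows:
  motion:
    - [1,0.24,0.28,0,0,0,0]
    - [1,0.48,0.56,0,0,0,0]
    - [1,0.67,0.8,0,0,0,0]
    - [1,0.71,0.84,0,0,0,0]
    - [1,0.71,0.84,0,0,0,0]
    - [1,0.71,0.84,0,0,0,0]

```text
clock: 17.3
position: [649.0, 9.2, 147.0]
tcp_rot: [0.707, 0.707, -0.001, -0.001]
contact_force: [0.2, 0.1, 1.2]
finger_gap: 1.002
finger_force: 0.0
```

Emit:
send_rows:
  motion:
    - [1,0,0,0.25,0,0,0]
    - [1,0,0,0.5,0,0,0]
    - [1,0,0,0.75,0,0,0]
    - [1,0,0,0.92,0,0,0]
    - [1,0,0,0.92,0,0,0]
    - [0.4,0,0,0.92,0,0,0]
    - [0.4,0,0,0.92,0,0,0]
    - [0.4,0,0,0.92,0,0,0]
    - [0.4,0,0,0.92,0,0,0]
    - [0.4,0,0,0.92,0,0,0]
    - [0.4,0,0,0.92,0,0,0]
    - [0.4,0,0,0.92,0,0,0]
    - [0.4,0,0,0.92,0,0,0]

```text
clock: 18.6
position: [650.7, 9.7, 56.5]
tcp_rot: [0.707, 0.707, 0.0, 0.0]
contact_force: [1.4, 0.4, 2.1]
finger_gap: 0.516
finger_force: 20.0
```

```bash
python3 - <<'E'
from h import *
a=get_image("scene")["frame"]
cv2.imwrite("pics/c6.png",cv2.resize(a[120:280,60:420],None,fx=2.2,fy=2.2,interpolation=cv2.INTER_CUBIC))
E
```

```text
(no output)
```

View pics/c6.png

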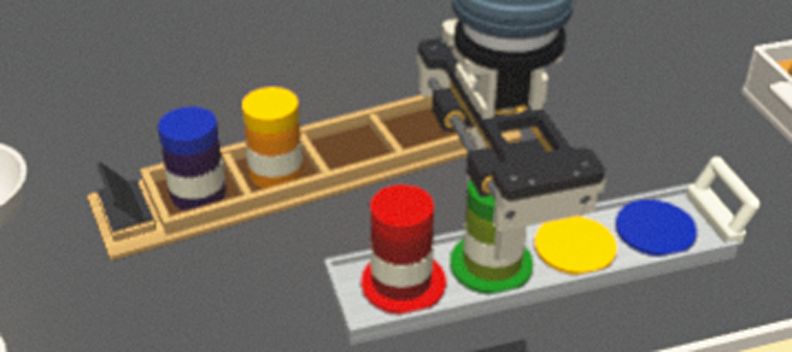

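Blue and yellow stand in the first two slots (190,160 and 272,140), and green is gripped. Moving green to the third slot.

Emit:
send_rows:
  motion:
    - [0.4,0,0,-0.1,0,0,0]
    - [0.4,0,0,-0.3,0,0,0]
    - [0.4,0,0,-0.55,0,0,0]
    - [0.4,0,0,-0.8,0,0,0]
    - [0.4,0,0,-1,0,0,0]
    - [0.4,0,0,-1,0,0,0]

```text
clock: 19.25
position: [651.8, 9.5, 159.8]
tcp_rot: [0.707, 0.707, 0.002, 0.002]
contact_force: [0.6, 0.3, -2.0]
finger_gap: 0.514
finger_force: 20.0
```

Emit:
send_rows:
  motion:
    - [0.4,-0.06,-0.15,0,0,0,0]
    - [0.4,-0.16,-0.4,0,0,0,0]
    - [0.4,-0.26,-0.65,0,0,0,0]
    - [0.4,-0.355,-0.89,0,0,0,0]

```text
clock: 19.65
position: [559.0, -25.8, 154.5]
tcp_rot: [0.707, 0.707, -0.001, -0.001]
contact_force: [-0.3, -1.9, -0.9]
finger_gap: 0.516
finger_force: 20.0
```

Emit:
send_rows:
  motion:
    - [0.4,-0.1,-0.25,0,0,0,-0.015]
    - [0.4,-0.2,-0.5,0,0,0,-0.03]
    - [0.4,-0.3,-0.75,0,0,0,-0.047]
    - [0.4,-0.355,-0.9,0,0,0,-0.047]
    - [0.4,-0.355,-0.9,0,0,0,-0.047]
    - [0.4,-0.355,-0.9,0,0,0,-0.047]
    - [0.4,-0.355,-0.9,0,0,0,-0.047]

```text
clock: 20.35
position: [471.9, -61.1, 155.9]
tcp_rot: [0.653, 0.757, 0.0, 0.0]
contact_force: [-0.1, 0.4, -1.8]
finger_gap: 0.51
finger_force: 20.0
```

Emit:
send_rows:
  motion:
    - [0.4,0,0,0.25,0,0,0]
    - [0.4,0,0,0.5,0,0,0]
    - [0.4,0,0,0.7,0,0,0]
    - [0.4,0,0,0.85,0,0,0]
    - [0.4,0,0,0.95,0,0,0]
    - [0.4,0,0,1,0,0,0]
    - [0.4,0,0,1,0,0,0]

```text
clock: 21.05
position: [471.3, -61.0, 55.7]
tcp_rot: [0.653, 0.757, -0.0, -0.0]
contact_force: [-0.4, -0.4, -2.1]
finger_gap: 0.516
finger_force: 20.0
```

Emit:
send_rows:
  motion:
    - [0.4,0,0,0.03,0,0,0]
    - [0.4,0,0,0.06,0,0,0]
    - [0.4,0,0,0.075,0,0,0]
    - [0.4,0,0,0.075,0,0,0]
    - [0.4,0,0,0.075,0,0,0]

```text
clock: 21.55
position: [471.3, -61.3, 48.8]
tcp_rot: [0.653, 0.757, 0.0, 0.0]
contact_force: [0.3, 0.2, -1.6]
finger_gap: 0.515
finger_force: 20.0
```

Emit:
send_rows:
  motion:
    - [0.4,0,0,0.008,0,0,0]
    - [0.4,0,0,0.008,0,0,0]
    - [1,0,0,0.008,0,0,0]
    - [1,0,0,0.008,0,0,0]
    - [1,0,0,0.008,0,0,0]
    - [1,0,0,0.008,0,0,0]
    - [1,0,0,0.008,0,0,0]
    - [1,0,0,0.008,0,0,0]
    - [1,0,0,-0.2,0,0,0]
    - [1,0,0,-0.5,0,0,0]
    - [1,0,0,-0.8,0,0,0.02]
    - [1,0,0,-1,0,0,0.047]
    - [1,0,0,-1,0,0,0.047]

```text
clock: 22.85
position: [473.1, -61.9, 151.4]
tcp_rot: [0.708, 0.707, 0.001, 0.003]
contact_force: [0.5, -0.8, -0.0]
finger_gap: 0.998
finger_force: 0.0
```

Emit:
send_rows:
  motion:
    - [1,-0.01,0.3,0,0,0,0]
    - [1,-0.015,0.6,0,0,0,0]
    - [1,-0.02,0.9,0,0,0,0]

```text
clock: 23.15
position: [561.5, -63.1, 147.3]
tcp_rot: [0.707, 0.708, -0.0, -0.001]
contact_force: [-0.0, -0.4, 0.3]
finger_gap: 0.998
finger_force: 0.0
```

Emit:
send_rows:
  motion:
    - [1,-0.01,0.3,0,0,0,0]
    - [1,-0.015,0.6,0,0,0,0]
    - [1,-0.02,0.85,0,0,0,0]
    - [1,-0.02,0.89,0,0,0,0]
    - [1,-0.02,0.89,0,0,0,0]
    - [1,-0.02,0.89,0,0,0,0]

```text
clock: 23.75
position: [648.8, -65.1, 147.6]
tcp_rot: [0.707, 0.707, -0.001, -0.001]
contact_force: [0.0, 0.2, -1.3]
finger_gap: 0.998
finger_force: 0.0
```

Emit:
send_rows:
  motion:
    - [1,0,0,0.25,0,0,0]
    - [1,0,0,0.5,0,0,0]
    - [1,0,0,0.75,0,0,0]
    - [1,0,0,0.92,0,0,0]
    - [1,0,0,0.92,0,0,0]
    - [0.4,0,0,0.92,0,0,0]
    - [0.4,0,0,0.92,0,0,0]
    - [0.4,0,0,0.92,0,0,0]
    - [0.4,0,0,0.92,0,0,0]
    - [0.4,0,0,0.92,0,0,0]
    - [0.4,0,0,0.92,0,0,0]
    - [0.4,0,0,0.92,0,0,0]
    - [0.4,0,0,0.92,0,0,0]

```text
clock: 25.05
position: [650.4, -65.3, 56.9]
tcp_rot: [0.707, 0.707, 0.0, 0.0]
contact_force: [0.9, 0.6, 1.9]
finger_gap: 0.512
finger_force: 20.0
```

Emit:
send_rows:
  motion:
    - [0.4,0,0,-0.1,0,0,0]
    - [0.4,0,0,-0.3,0,0,0]
    - [0.4,0,0,-0.55,0,0,0]
    - [0.4,0,0,-0.8,0,0,0]
    - [0.4,0,0,-1,0,0,0]
    - [0.4,0,0,-1,0,0,0]

```text
clock: 25.65
position: [652.0, -65.8, 160.4]
tcp_rot: [0.707, 0.707, 0.002, 0.003]
contact_force: [0.6, -0.2, -1.8]
finger_gap: 0.514
finger_force: 20.0
```

Emit:
send_rows:
  motion:
    - [0.4,0.06,-0.15,0,0,0,0]
    - [0.4,0.16,-0.4,0,0,0,0]
    - [0.4,0.26,-0.65,0,0,0,0]
    - [0.4,0.37,-0.94,0,0,0,0]

```text
clock: 26.05
position: [554.7, -27.9, 155.1]
tcp_rot: [0.707, 0.707, -0.001, -0.001]
contact_force: [-0.0, 0.3, -2.1]
finger_gap: 0.515
finger_force: 20.0
```

Emit:
send_rows:
  motion:
    - [0.4,0.1,-0.25,0,0,0,-0.015]
    - [0.4,0.2,-0.5,0,0,0,-0.03]
    - [0.4,0.3,-0.75,0,0,0,-0.047]
    - [0.4,0.38,-0.95,0,0,0,-0.047]
    - [0.4,0.38,-0.95,0,0,0,-0.047]
    - [0.4,0.38,-0.95,0,0,0,-0.047]
    - [0.4,0.38,-0.95,0,0,0,-0.047]

```text
clock: 26.75
position: [462.1, 9.4, 156.5]
tcp_rot: [0.653, 0.757, 0.0, 0.0]
contact_force: [0.4, 0.4, -1.9]
finger_gap: 0.515
finger_force: 20.0
```

Emit:
send_rows:
  motion:
    - [0.4,0,0,0.25,0,0,0]
    - [0.4,0,0,0.5,0,0,0]
    - [0.4,0,0,0.7,0,0,0]
    - [0.4,0,0,0.85,0,0,0]
    - [0.4,0,0,0.95,0,0,0]
    - [0.4,0,0,1,0,0,0]
    - [0.4,0,0,1,0,0,0]

```text
clock: 27.45
position: [461.4, 9.6, 56.2]
tcp_rot: [0.653, 0.757, -0.0, -0.0]
contact_force: [0.7, 1.3, -1.5]
finger_gap: 0.515
finger_force: 20.0
```

Emit:
send_rows:
  motion:
    - [0.4,0,0,0.03,0,0,0]
    - [0.4,0,0,0.06,0,0,0]
    - [0.4,0,0,0.075,0,0,0]
    - [0.4,0,0,0.075,0,0,0]
    - [0.4,0,0,0.075,0,0,0]

```text
clock: 27.95
position: [461.3, 9.8, 49.3]
tcp_rot: [0.653, 0.757, 0.0, 0.0]
contact_force: [0.8, 0.3, -1.9]
finger_gap: 0.515
finger_force: 20.0
```

Release, rise, and back off towards +y so the view is clear.

Emit:
send_rows:
  motion:
    - [0.4,0,0,0.008,0,0,0]
    - [0.4,0,0,0.008,0,0,0]
    - [1,0,0,0.008,0,0,0]
    - [1,0,0,0.008,0,0,0]
    - [1,0,0,0.008,0,0,0]
    - [1,0,0,0.008,0,0,0]
    - [1,0,0,0.008,0,0,0]
    - [1,0,0,0.008,0,0,0]
    - [1,0,0,-0.2,0,0,0]
    - [1,0,0,-0.5,0,0,0]
    - [1,0,0,-0.8,0,0,0]
    - [1,0,0,-1,0,0,0]
    - [1,0,0,-1,0,0,0]

```text
clock: 29.25
position: [463.2, 9.4, 151.9]
tcp_rot: [0.653, 0.757, 0.001, 0.003]
contact_force: [-1.0, 0.4, -0.7]
finger_gap: 0.997
finger_force: 0.0
```

Emit:
send_rows:
  motion:
    - [1,0.3,0,0,0,0,0]
    - [1,0.6,0,0,0,0,0]
    - [1,1,0,0,0,0,0]
    - [1,1,0,0,0,0,0]

```text
clock: 29.65
position: [444.6, 112.1, 147.8]
tcp_rot: [0.652, 0.758, -0.0, -0.002]
contact_force: [0.1, -0.6, 0.1]
finger_gap: 1.0
finger_force: 0.0
```

Emit:
send_rows:
  motion:
    - [1,0.3,0,0,0,0,0]
    - [1,0.6,0,0,0,0,0]
    - [1,1,0,0,0,0,0]
    - [1,1,0,0,0,0,0]
    - [1,1,0,0,0,0,0]
    - [1,1,0,0,0,0,0]

```text
clock: 30.25
position: [431.8, 206.5, 148.5]
tcp_rot: [0.653, 0.757, -0.001, -0.0]
contact_force: [0.3, -0.8, 0.4]
finger_gap: 0.999
finger_force: 0.0
```

```bash
python3 - <<'E'
from h import *
a=get_image("scene")["frame"][130:270,80:400];b=get_image("top")["frame"][160:310,180:500]
cv2.imwrite("pics/c7.png",cv2.resize(np.vstack([a,b]),None,fx=2,fy=2,interpolation=cv2.INTER_CUBIC))
E
```

```text
(no output)
```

View pics/c7.png

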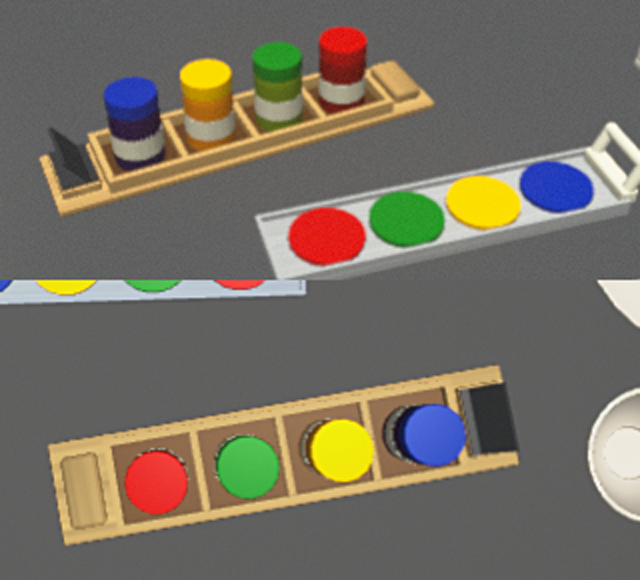

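Both views show the four jars upright, one per compartment. From the tag the order is blue (432,434), yellow (341,450), green (247,467), red (156,482), and the gripper is clear.

```bash
python3 -c "from workcell import *;print(sign_off())"
```

```text
the job is handed in; nothing more can be done
None
```

The four jars are in the oak rack in the order asked, from the tag: blue, yellow, green, red. The last pictures showed them upright in their compartments with the gripper clear, and I handed the job in at about 30 s on the robot's clock; no verdict came back.

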